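# Restock the tub in the tight display row

## Robot

A 6-joint arm with a two-finger parallel gripper is mounted at the origin on the work surface. World frame = base frame: x ahead of the robot, y to its left, z up, the work surface at z = 0. Lengths are in m, angles in rad, forces in N, time in s.
With the tool pointing down it reaches from about 0.35 to 0.85 m from the base axis. Payload 8.1 kg.
Tool frame: the origin (TCP) lies midway between the tips of the shut fingers; the grasp point (between the pads) lies 19 mm behind it (robot.tcp_to_grasp is the distance from the TCP to the grasp point, in m); x points along the fingers, y is the direction in which the jaws open and shut, and the axes are right-handed (so a half turn about x gives the same grasp; the last joint's range is limited). The gripper opens to 93 mm and grips with 3 to 60 N. Pads are 15 mm wide; open, the fingers measure 128 mm over their backs; the gripper's body (75 mm by 188 mm) begins 65 mm behind the grasp point.
Start: joints at [-1.292, 0.13, 1.488, -0, 1.523, -0.085], TCP at [0.214, -0.561, 0.219] pointing down, gripper open.
Joint ranges: [-2.96, 2.96], [-0.89, 2.26], [0.02, 2.5], [-1.34, 4.48], [0, 2.73], [-2.66, 2.66]. Speed limits (rad/s): [2.39, 2.39, 2.79, 3.14, 3.14, 3.14].

## Interface

Orientations are given as a rotation vector (axis times angle).
In Python, from plant import robot gives the robot as it stands.
- The arm moves only by the tool play_rows, never from a script. Its argument "plan" is a list of rows, each an object with "slide": the shift along the world's x, y, z as a fraction of full scale, a list of three; "roll": the turn about the world's z as a fraction of full scale; "fingers": the gripper command: -1 is shut, 1 is fully open, values between are in proportion. A call has 1 to 20 rows; each row shifts and turns the commanded pose from where the row before left it; what a row does not reach is not made up. Full scale, the value 1, is 30 mm for a shift and 8 degrees for a turn. A row lasts 1/8 s, in which the tool goes at most 62.5 mm and 10.7 degrees, less where a joint would pass 70% of its speed; a pose out of reach is approached as far as the arm can. A call with a number of a shift or a turn outside -1 to 1 is refused whole. A call with a gripper value outside its range is refused whole. The fingers move at their own pace and stop on an object; "squeeze" is the grip in N (left out, the last holds). Time passes only in rows, so rows that do not move let the fingers close. It gives the time, the measured TCP pose, the force and the opening at its end, in the units of the state.
- robot.read_state(): the state, without advancing time (a new reading comes with each control period).
- robot.read_camera(name): name is "scene" or "top" or "wrist"; returns the picture (480x640x3 uint8, red, green, blue); there is no depth.
- robot.get_calibration(name): a dict with "fx", "fy", "cx", "cy" (pixels), "R" (3x3) and "t" (3): a world point X has camera coordinates R X + t; the wrist camera has in their place "T_tool_cam" (4x4, takes a point from camera to tool coordinates, whose origin is the TCP and whose axes are the tool frame's). Camera axes: x right, y down, z forward; pixel columns grow to the right and rows downward; lengths in m; the calibration is good to about 2 mm. The wrist camera is an equidistant fisheye: a pixel r from the principal point sees the ray r / f radians off the axis. A picture is of the moment at which its call begins: read the wrist's pose just before it. get_calibration takes no time and is no camera call.
- robot.close_job(): hands the job in, once; it reports no verdict.
Trained networks look in the newest picture that a camera, given by its name, has taken for a name from the list of things; names that differ only in an ending like _2 or _b are one class to them, and where a whole thing is asked for, a point or a joint stands for the part that bears it (a point fixed in the world has none). Each returns a list of dicts, best first, with "p" (0 to 1); they miss things now and then, are a little off and sometimes report something else, mostly with a low value. They report only what shows in the picture. A call takes as long as a camera call.
- robot.boxes_of(camera, target): "extent" ([centre column, centre row, width, height] in pixels, round what is visible of it).
- robot.regions_of(camera, target): "region" (480x640 bool, what is visible of it) and "extent" ([centre column, centre row, width, height] in pixels, round what is visible of it).
- robot.mark_of(camera, target): "point" ([column, row] in pixels: a listed point, or the origin of a listed thing).
The state is a dict: "t": time; "q": joint angles; "dq": joint speeds; "joint_torque": joint torques, N m; "tool_pos": TCP position; "orientation": TCP orientation; "force": force on the tool from outside, world axes, zero at the start; "wrist_torque": the same for the moment, N m; "opening": finger opening in m.
Only numpy, scipy, OpenCV 4.12 (cv2) and the standard library are available. Lean on these libraries where they do the work, as an engineer would, in place of code of your own. Each camera call takes 0.05 s, during which the arm holds its last target.

## Task

One tub like those in the display tray stands alone on the counter. Nudge the tubs in the tray apart, up to the end plates, to open up the row, then slide that tub down into the opening so that all five stand upright on the tray floor in one row. They are thin and crack easily: nudge and set down very gently, lift none of the others out, and leave everything else on the counter where it is.

Things in the scene. Friction and masses are not known exactly. Their poses are not given: they have to be found in the camera images.
- tray: white steel channel, 430 mm long, 80 mm wide, fixed to the counter, holding one row of tubs. z up, y along the row, x across. Origin: on the counter under the channel's centre. Floor top at z = 6 mm; 74 mm wide inside (x -37 to 37 mm). Wall at -x 40 mm high, lip at +x with blank price tickets 22 mm high. Friction 0.5 to 0.75. Steel end plates, firmly screwed down, close the row.
- tray_end_a (a point): middle of the channel floor's edge at its +y end: in the tray's frame x = 0, y = 215 mm, z = 6 mm. The end plate on this side stands across the channel, 42 mm high, its inner face anywhere from y = 153 to 180 mm; it is not measured: feel for it through the tubs
- tray_end_b (a point): middle of the channel floor's edge at its -y end: in the tray's frame x = 0, y = -215 mm, z = 6 mm. The end plate on this side (42 mm high) has its inner face 332 to 334 mm from the other plate's, wherever that is. With all tubs pushed up to both plates the opening left is thus only 2 to 4 mm wider than a tub.
- tub1: one of four tubs in the tray's row (names do not tell the order). A thin clear plastic tub: round body 66 mm in diameter, 54 mm high, foot bevelled 1.5 mm, a short shoulder, then a metal lid 60 mm in diameter from 58 to 80 mm high; 0.06 to 0.13 kg. Origin: centre of its underside, z up. As found, one opening of 33 to 36 mm is left in the row, too narrow for a tub: two tubs stand at each side of it, or one at +y and three at -y; 1 to 31 mm is free at each plate.
- tub2: one of four tubs in the tray's row (names do not tell the order). A thin clear plastic tub: round body 66 mm in diameter, 54 mm high, foot bevelled 1.5 mm, a short shoulder, then a metal lid 60 mm in diameter from 58 to 80 mm high; 0.06 to 0.13 kg. Origin: centre of its underside, z up. As found, one opening of 33 to 36 mm is left in the row, too narrow for a tub: two tubs stand at each side of it, or one at +y and three at -y; 1 to 31 mm is free at each plate.
- tub3: one of four tubs in the tray's row (names do not tell the order). A thin clear plastic tub: round body 66 mm in diameter, 54 mm high, foot bevelled 1.5 mm, a short shoulder, then a metal lid 60 mm in diameter from 58 to 80 mm high; 0.06 to 0.13 kg. Origin: centre of its underside, z up. As found, one opening of 33 to 36 mm is left in the row, too narrow for a tub: two tubs stand at each side of it, or one at +y and three at -y; 1 to 31 mm is free at each plate.
- tub4: one of four tubs in the tray's row (names do not tell the order). A thin clear plastic tub: round body 66 mm in diameter, 54 mm high, foot bevelled 1.5 mm, a short shoulder, then a metal lid 60 mm in diameter from 58 to 80 mm high; 0.06 to 0.13 kg. Origin: centre of its underside, z up. As found, one opening of 33 to 36 mm is left in the row, too narrow for a tub: two tubs stand at each side of it, or one at +y and three at -y; 1 to 31 mm is free at each plate.
- new_tub: the tub to be put in, alone on the counter, the same as those in the row. A thin clear plastic tub: round body 66 mm in diameter, 54 mm high, foot bevelled 1.5 mm, a short shoulder, then a metal lid 60 mm in diameter from 58 to 80 mm high; 0.06 to 0.13 kg. Origin: centre of its underside, z up.
- tall_tub: bystander: a taller and thinner tub, 50 mm in diameter, 116 mm tall, on the counter. Origin: centre of its underside
- shaker: bystander: a steel sugar shaker, 62 mm in diameter, 112 mm tall, on the counter. Origin: centre of its underside
- palette_knife: bystander: a palette knife lying on the counter, 295 mm long along its x axis, 16 mm high. Origin: on the counter 2.5 mm from mid-length
- sample_bowl: bystander: white bowl, 110 mm in diameter, 50 mm high. Origin: centre of its underside
- tool_cup: bystander: steel cup, 72 mm in diameter, 90 mm high. Origin: centre of its underside
- syrup_bottle: bystander: green glass bottle, 60 mm in diameter, 180 mm tall. Origin: centre of its underside

How it is judged:
By the outcome, as a careful person would: the job done as asked, in the order asked, and still so for the second after the job is handed in, with the robot touching nothing.
It also fails if it takes over 69 s, if anything falls off the work surface, if the arm or the gripper's body presses on something with over 40 N, if the wrist force passes 120 N, or if a joint passes its speed limit or range.

## Working session

There is one attempt and no reset: what is moved stays moved. The work goes in short steps, Python scripts to look and compute and a tool call to move; the robot and the scene stay as the last step left them, time stands still between calls to the robot, and variables do not carry over. Pictures are saved under pics/ and viewed, and the job is handed in when it is done.

Besides the shell and the picture viewer there is one more tool, called after "Request:" as a command line: name --argument value ..., lists and objects as JSON in quotes. play_rows: Moves the arm, as the interface text tells. Its arguments: {"type":"object","properties":{"plan":{"type":"array","items":{"type":"object","properties":{"slide":{"type":"array","items":{"type":"number","minimum":-1,"maximum":1}},"roll":{"type":"number","minimum":-1,"maximum":1},"fingers":{"type":"number"}}}},"squeeze":{"type":"number"}},"required":["plan"]}

```bash
ls; mkdir -p pics; python3 - <<'E'
from plant import robot
import cv2
s=robot.read_state(); print({k:(v if not hasattr(v,'tolist') else v.tolist()) for k,v in s.items()})
for n in ["scene","top"]:
    im=robot.read_camera(n); cv2.imwrite(f"pics/{n}0.png",im[:,:,::-1])
    c=robot.get_calibration(n); print(n,c)
print(robot.get_calibration("wrist"), robot.tcp_to_grasp)
E
```

```text
pics
{'t': 0.0, 'q': [-1.2923923234413108, 0.13111804482845207, 1.4892686270799835, -5.719270860600605e-05, 1.5229926745755924, -0.08537755245159168], 'dq': [0.0009599292995115262, -0.0003022083256400159, -0.00026580071398007657, -0.0006611295293654967, -5.12228026131956e-06, -0.0017276733604267539], 'joint_torque': [-0.0004165247082710266, -55.98433256149292, -49.17552351951599, 0.07672055857256055, 0.03541566780768335, -0.0001241170366483857], 'tool_pos': [0.21334463367938858, -0.560187050122169, 0.2176190508028452], 'orientation': [2.0235019296680448, 0.3740399981594609, -2.0239732029028157], 'force': [-0.049790774305211595, 0.10405139737661165, 0.17588973267989086], 'wrist_torque': [-0.0032081265938640833, -0.046052236818868546, -0.029431776364578072], 'opening': 0.09284535678945881}
scene {'fx': 520.2665230974252, 'fy': 520.2665230974252, 'cx': 315.7103768611303, 'cy': 240.66333493687247, 'R': array([[-0.51548936,  0.85670379, -0.01814761],
       [ 0.60572136,  0.34932647, -0.71489346],
       [-0.60611249, -0.37951237, -0.69899786]]), 't': array([ 0.29287358, -0.2626646 ,  1.45832031])}
top {'fx': 498.4170470493953, 'fy': 498.4170470493953, 'cx': 320.8297526977382, 'cy': 239.57362744083835, 'R': array([[ 0.01761873, -0.99953736,  0.02479209],
       [-0.98233401, -0.02192516, -0.18584717],
       [ 0.18630476, -0.02107972, -0.98226584]]), 't': array([-0.04232611,  0.53778551,  1.03705674])}
{'fx': 371.64829954431775, 'fy': 371.64829954431775, 'cx': 315.75136245116965, 'cy': 243.8654083462649, 'T_tool_cam': array([[ 3.53629652e-04, -2.95235619e-01,  9.55424411e-01,
        -1.67043794e-01],
       [ 9.99999885e-01,  4.13913203e-04, -2.42225013e-04,
         2.10211459e-05],
       [-3.23949327e-04,  9.55424386e-01,  2.95235731e-01,
        -8.16983272e-02],
       [ 0.00000000e+00,  0.00000000e+00,  0.00000000e+00,
         1.00000000e+00]])} 0.0188
```

View pics/scene0.png

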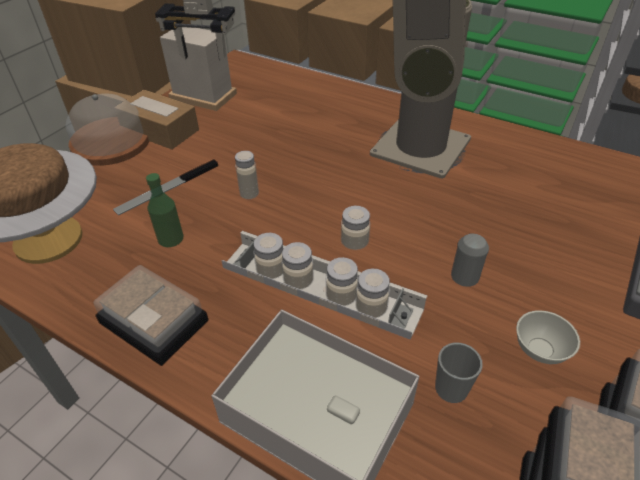

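View pics/top0.png

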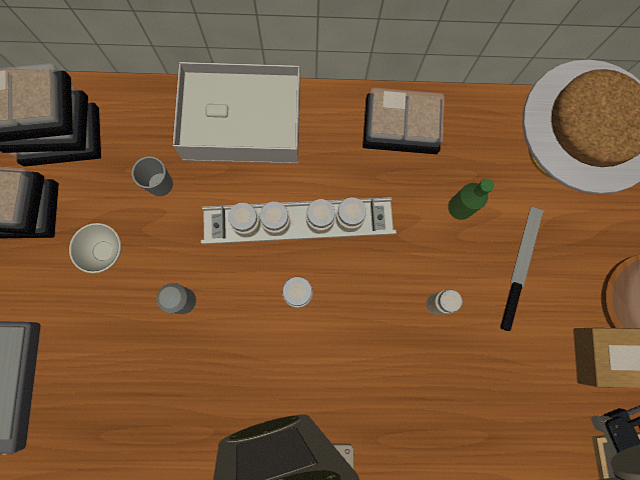

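The scene camera shows the tray with four tubs in two pairs. In the top view the lids are near (243,218), (274,217), (321,213) and (351,212). The new tub is near (298,292), and the end plates are near columns 224 and 373. The robot's side is at the bottom.

```bash
cat > h.py <<'E'
from plant import robot
import numpy as np, cv2
def ray(n,px):
    c=robot.get_calibration(n); d=np.array([(px[0]-c['cx'])/c['fx'],(px[1]-c['cy'])/c['fy'],1.])
    R=np.array(c['R']);return -R.T@np.array(c['t']), R.T@d
def onz(n,px,z):
    o,d=ray(n,px); return o+d*(z-o[2])/d[2]
def proj(n,X):
    c=robot.get_calibration(n);p=np.array(c['R'])@np.array(X)+np.array(c['t']); return np.array([c['cx']+c['fx']*p[0]/p[2],c['cy']+c['fy']*p[1]/p[2]])
def wray(px,pos,rv):
    c=robot.get_calibration("wrist"); v=np.array([px[0]-c['cx'],px[1]-c['cy']]); r=np.linalg.norm(v); th=r/c['fx']
    d=np.array([*(v/max(r,1e-9)*np.sin(th)),np.cos(th)]); T=np.array(c['T_tool_cam']); R=cv2.Rodrigues(np.array(rv))[0]
    return np.array(pos)+R@T[:3,3], R@T[:3,:3]@d
E
python3 - <<'E'
from h import *
np.set_printoptions(precision=4,suppress=True)
for cam in ["top","scene"]:
    robot.read_camera(cam)
    for n in ["tray_end_a","tray_end_b"]:
        for d in robot.mark_of(cam,n)[:2]: print(cam,n,d['p'],d['point'],onz(cam,d['point'],.006))
    for n in ["tub1","new_tub"]:
        for d in robot.mark_of(cam,n): 
            print(cam,n,round(d['p'],2),d['point'],onz(cam,d['point'],0 if n[0]=='n' else .006))
print(robot.read_state()['t'])
E
```

```text
top tray_end_a 0.95 [391.7, 218.0] [ 0.6012 -0.1948  0.006 ]
top tray_end_a 0.62 [203.0, 224.4] [0.5762 0.2361 0.006 ]
top tray_end_b 0.95 [391.7, 218.0] [ 0.6012 -0.1948  0.006 ]
top tray_end_b 0.62 [203.0, 224.4] [0.5762 0.2361 0.006 ]
top tub1 0.96 [248.3, 225.0] [0.5772 0.1333 0.006 ]
top tub1 0.81 [349.1, 220.9] [ 0.5921 -0.0967  0.006 ]
top tub1 0.74 [321.4, 221.6] [ 0.589  -0.0331  0.006 ]
top tub1 0.57 [277.4, 220.9] [0.5883 0.0675 0.006 ]
top new_tub 0.64 [297.9, 295.0] [0.4209 0.0164 0.    ]
scene tray_end_a 0.79 [231.6, 251.9] [ 0.5988 -0.2018  0.006 ]
scene tray_end_a 0.71 [416.9, 321.2] [0.568 0.232 0.006]
scene tray_end_b 0.79 [231.6, 251.9] [ 0.5988 -0.2018  0.006 ]
scene tray_end_b 0.71 [416.9, 321.2] [0.568 0.232 0.006]
scene tub1 0.94 [370.9, 304.4] [0.5759 0.1352 0.006 ]
scene tub1 0.93 [271.4, 270.5] [ 0.6005 -0.0923  0.006 ]
scene tub1 0.76 [298.2, 276.6] [ 0.5863 -0.0326  0.006 ]
scene tub1 0.59 [342.2, 293.7] [0.5805 0.0714 0.006 ]
scene tub1 0.21 [321.0, 288.4] [0.5902 0.0263 0.006 ]
scene new_tub 0.65 [352.8, 241.0] [0.4267 0.0143 0.    ]
scene new_tub 0.56 [231.1, 254.7] [ 0.6021 -0.2017  0.    ]
0.6
```

```bash
python3 - <<'E'
import cv2
a=cv2.imread('pics/top0.png'); cv2.imwrite('pics/t_crop.png',cv2.resize(a[190:315,195:400],None,fx=3.9,fy=3.9,interpolation=cv2.INTER_CUBIC))
a=cv2.imread('pics/scene0.png'); cv2.imwrite('pics/s_crop.png',cv2.resize(a[195:345,215:435],None,fx=3.6,fy=3.6,interpolation=cv2.INTER_CUBIC))
E
```

```text
(no output)
```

View pics/t_crop.png

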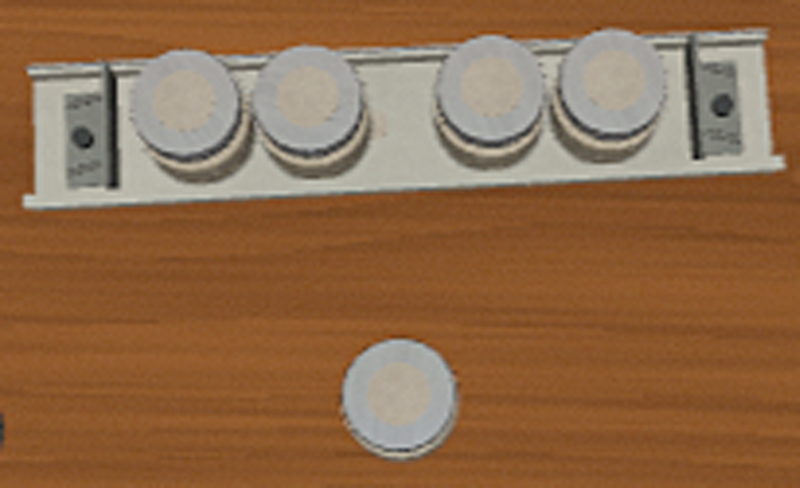

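View pics/s_crop.png

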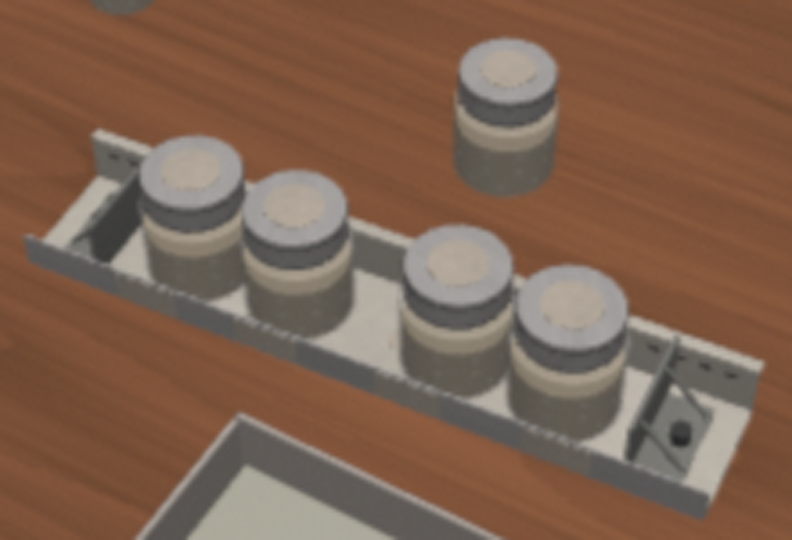

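The top crop shows pairs at +y and -y and a gap in the middle, with the high wall on the robot's side. I'll fit the lid centres, the tray pose and the plates next.

```bash
python3 - <<'E'
from h import *
np.set_printoptions(precision=4,suppress=True)
s=robot.read_state(); print(cv2.Rodrigues(np.array(s['orientation']))[0])
f=lambda x,y:(x/3.9+195-.37,y/3.9+190-.37)
for n,p in dict(A=(186,102),B=(308,98),C=(491,89),D=(611,82)).items(): print(n,onz('top',f(*p),.086))
print('new',onz('top',f(399,392),.08))
g=lambda x,y:(x/3.6+215-.37,y/3.6+195-.37)
for n,p in dict(D=(192,169),C=(293,204),B=(458,264),A=(571,303)).items(): print('s',n,onz('scene',g(*p),.086))
print('new',onz('scene',g(508,69),.08))
# tray corners, top image: outer top lip/wall. 
print('lip corners z.022 top', onz('top',f(28,70),.022),onz('top',f(766,34),.022))
print('wall corners z.04 top', onz('top',f(24,203),.04),onz('top',f(784,162),.04))
print('plates top edge z.048', [onz('top',f(*p),.048) for p in [(106,66),(113,186),(690,38),(697,157)]])
E
```

```text
[[ 0.      0.3558 -0.9346]
 [-0.     -0.9346 -0.3558]
 [-1.      0.     -0.    ]]
A [0.5795 0.1367 0.086 ]
B [0.5833 0.0705 0.086 ]
C [ 0.5907 -0.0292  0.086 ]
D [ 0.5962 -0.0949  0.086 ]
new [0.4248 0.0169 0.08  ]
s D [ 0.5945 -0.0975  0.086 ]
s C [ 0.5892 -0.0321  0.086 ]
s B [0.5828 0.0704 0.086 ]
s A [0.5773 0.136  0.086 ]
new [0.4216 0.016  0.08  ]
lip corners z.022 top [0.6115 0.2376 0.022 ] [ 0.6435 -0.191   0.022 ]
wall corners z.04 top [0.53  0.231 0.04 ] [ 0.5633 -0.1977  0.04  ]
plates top edge z.048 [array([0.6083, 0.1881, 0.048 ]), array([0.5393, 0.1804, 0.048 ]), array([ 0.6328, -0.1431,  0.048 ]), array([ 0.5634, -0.147 ,  0.048 ])]
```

Request:
play_rows --plan '[{"slide": [0.62, 0.967, 0], "roll": 0.459, "fingers": -1}, {"slide": [0.62, 0.967, 0], "roll": 0.459, "fingers": -1}, {"slide": [0.62, 0.967, 0], "roll": 0.459, "fingers": -1}, {"slide": [0.62, 0.967, 0], "roll": 0.459, "fingers": -1}, {"slide": [0.62, 0.967, 0], "roll": 0.459, "fingers": -1}, {"slide": [0.62, 0.967, 0], "roll": 0.459, "fingers": -1}, {"slide": [0.62, 0.967, 0], "roll": 0.459, "fingers": -1}, {"slide": [0.62, 0.967, 0], "roll": 0.459, "fingers": -1}, {"slide": [0.62, 0.967, 0], "roll": 0.459, "fingers": -1}, {"slide": [0.62, 0.967, 0], "roll": 0.459, "fingers": -1}, {"slide": [0.62, 0.967, 0], "roll": 0.459, "fingers": -1}, {"slide": [0.62, 0.967, 0], "roll": 0.459, "fingers": -1}, {"slide": [0.62, 0.967, 0], "roll": 0.459, "fingers": -1}, {"slide": [0.62, 0.967, 0], "roll": 0.459, "fingers": -1}, {"slide": [0.62, 0.967, 0], "roll": 0.459, "fingers": -1}, {"slide": [0.62, 0.967, 0], "roll": 0.459, "fingers": -1}, {"slide": [0.62, 0.967, 0], "roll": 0.459, "fingers": -1}, {"slide": [0.62, 0.967, 0], "roll": 0.459, "fingers": -1}, {"slide": [0.62, 0.967, 0], "roll": 0.459, "fingers": -1}, {"slide": [0.62, 0.967, 0], "roll": 0.459, "fingers": -1}]' --squeeze 8

```text
t: 3.1
tool_pos: [0.5861, 0.0205, 0.2188]
orientation: [1.152, 1.244, -1.152]
force: [0.4, -0.5, 0.1]
opening: 0.0008
```

```bash
python3 - <<'E'
from h import *
np.set_printoptions(precision=4,suppress=True)
im=robot.read_camera("wrist"); cv2.imwrite("pics/w1.png",im[:,:,::-1])
s=robot.read_state(); print(s['t'],np.array(s['tool_pos']),np.array(s['q']),np.array(s['force']),s['opening']);print(cv2.Rodrigues(np.array(s['orientation']))[0])
E
```

```text
3.15 [0.5874 0.0239 0.2185] [-0.0479  0.0965  1.5248  0.0021  1.5192 -0.1299] [-1.8192  2.3318  0.4259] 0.0009360539568377868
[[ 0.0011  0.9966  0.0818]
 [ 0.0021  0.0818 -0.9966]
 [-1.      0.0013 -0.002 ]]
```

View pics/w1.png

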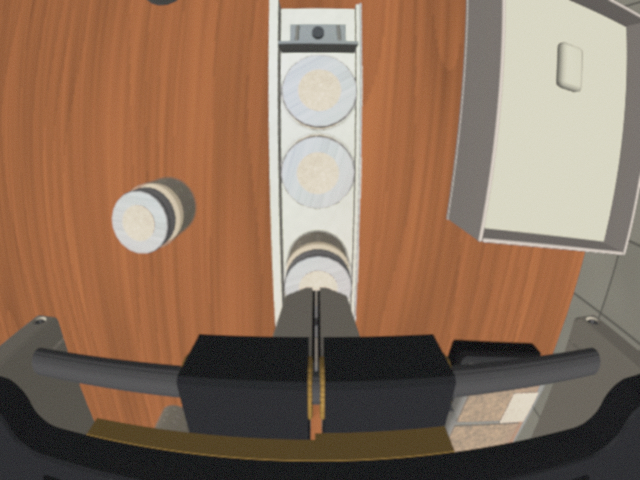

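The wrist view shows the tray running straight up the picture, with lids A (319,91) and B (317,172), the new tub's lid (141,221), and the plate edge at row ~45.

```bash
python3 - <<'E'
from h import *
np.set_printoptions(precision=4,suppress=True)
im=robot.read_camera("wrist"); cv2.imwrite("pics/w2.png",im[:,:,::-1])
s=robot.read_state(); P,o=s['tool_pos'],s['orientation']; print(s['t'],np.array(P),np.array(s['force']),cv2.Rodrigues(np.array(o))[0][:2,1])
def wz(px,z):
    a,d=wray(px,P,o); return a+d*(z-a[2])/d[2]
for n,p,z in [('A',(319,91),.086),('B',(317,172),.086),('new',(141,221),.08),('lipfar',(359,8),.022),('lipnear',(358,230),.022),('wallfar',(278,8),.04),('wallnear',(272,230),.04),('plateL',(281,50),.042),('plateR',(356,46),.042)]: print(n,wz(p,z))
# outlines overlay
c=robot.get_calibration('wrist'); T=np.array(c['T_tool_cam']);R=cv2.Rodrigues(np.array(o))[0]
def wp(X):
    q=T[:3,:3].T@(R.T@(np.array(X)-P)-T[:3,3]); th=np.arctan2(np.hypot(q[0],q[1]),q[2]); r=th*c['fx']; k=np.hypot(q[0],q[1]); return c['cx']+r*q[0]/k,c['cy']+r*q[1]/k
v=im[:,:,::-1].copy()
for (x,y,z) in [(.5785,.1363,.086),(.583,.0705,.086),(.4232,.0165,.08)]:
    pts=np.array([wp((x+.03*np.cos(a),y+.03*np.sin(a),z)) for a in np.linspace(0,6.283,60)])
    cv2.polylines(v,[np.int32(pts*16)],True,(0,0,255),1,cv2.LINE_AA,4)
cv2.imwrite('pics/w2o.png',cv2.resize(v[0:270,80:400],None,fx=2.2,fy=2.2))
E
```

```text
3.2 [0.5864 0.0221 0.2184] [ 0.1295  0.0377 -0.044 ] [0.9969 0.0789]
A [0.579 0.138 0.086]
B [0.5826 0.0726 0.086 ]
new [0.426  0.0194 0.08  ]
lipfar [0.611 0.235 0.022]
lipnear [0.6297 0.0106 0.022 ]
wallfar [0.5348 0.2223 0.04  ]
wallnear [0.5443 0.0086 0.04  ]
plateL [0.5415 0.1797 0.042 ]
plateR [0.6091 0.1892 0.042 ]
```

View pics/w2o.png

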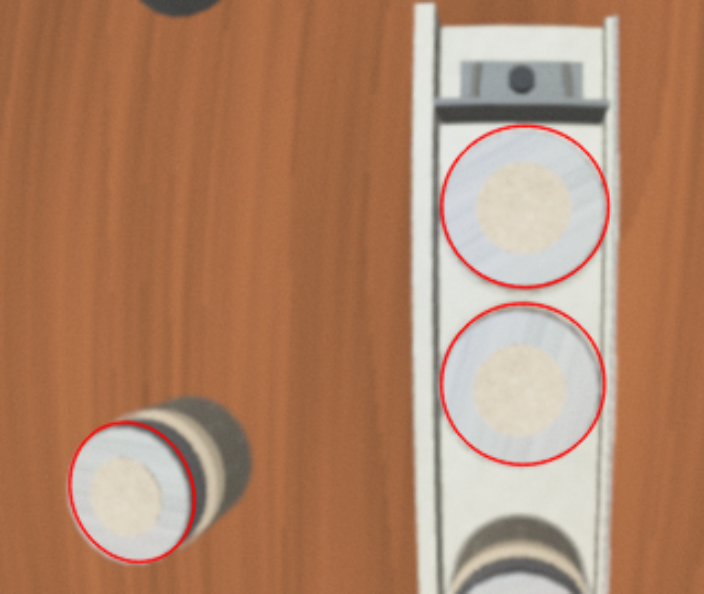

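Request:
play_rows --plan '[{"slide": [0, -0.05, -0.9]}, {"slide": [0, 0, -0.9]}, {"slide": [0, 0, -0.9]}, {"slide": [0, 0, -0.9]}, {"slide": [0, 0, -0.6]}, {"slide": [0, 0, -0.5]}, {"slide": [0, 0, 0]}]'

```text
$.plan[0]: bad value
```

```bash
python3 - <<'E'
from h import *
np.set_printoptions(precision=4,suppress=True)
im=robot.read_camera("scene"); cv2.imwrite("pics/s2.png",cv2.resize(im[150:345,215:435,::-1],None,fx=3,fy=3))
s=robot.read_state(); print(s['t'],np.array(s['tool_pos']),np.array(s['force']),s['opening'],cv2.Rodrigues(np.array(s['orientation']))[0][:2,1])
E
```

```text
3.25 [0.5858 0.0207 0.2184] [-0.1912 -0.6284 -0.6417] 0.0006773641264834704 [0.9971 0.0767]
```

View pics/s2.png

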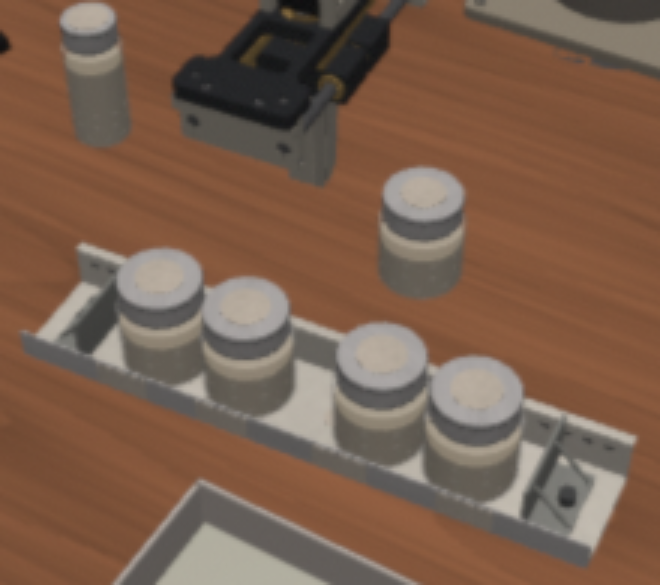

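The plan was refused because every row needs all its fields. The picture shows the scene unchanged, with the gripper above the row.

Request:
play_rows --plan '[{"slide": [0.02, 0, -0.9], "roll": 0, "fingers": -1}, {"slide": [0, 0, -0.9], "roll": 0, "fingers": -1}, {"slide": [0, 0, -0.9], "roll": 0, "fingers": -1}, {"slide": [0, 0, -0.8], "roll": 0, "fingers": -1}, {"slide": [0, 0, 0], "roll": 0, "fingers": -1}]'

```text
t: 3.88
tool_pos: [0.5839, 0.0185, 0.1114]
orientation: [1.153, 1.246, -1.158]
force: [-0.1, -0.6, 0.9]
opening: 0.0003
```

```bash
python3 - <<'E'
from h import *
np.set_printoptions(precision=4,suppress=True)
im=robot.read_camera("scene"); cv2.imwrite("pics/s3.png",cv2.resize(im[150:345,215:435,::-1],None,fx=3,fy=3))
im=robot.read_camera("top"); cv2.imwrite("pics/t3.png",cv2.resize(im[150:315,195:400,::-1],None,fx=3,fy=3))
s=robot.read_state(); print(s['t'],np.array(s['tool_pos']),np.array(s['force']),s['opening'],cv2.Rodrigues(np.array(s['orientation']))[0][:2,1])
E
```

```text
3.975 [0.5862 0.0188 0.1145] [0.8069 0.1432 0.4956] 0.0007193033627526519 [0.9973 0.0736]
```

View pics/s3.png

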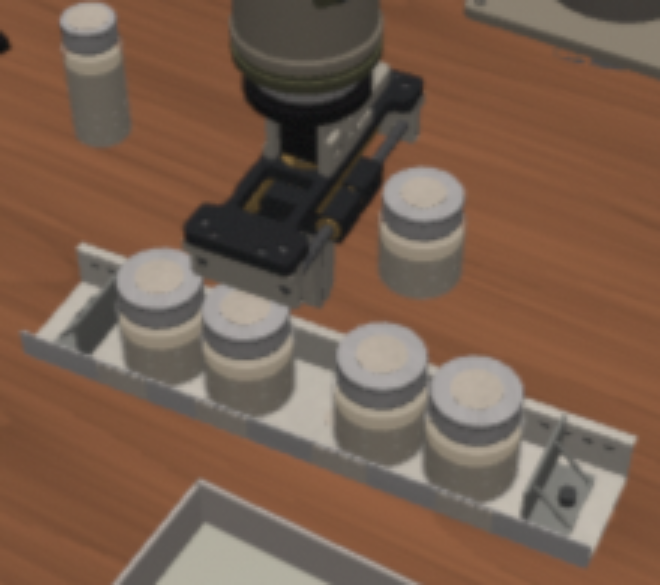

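```bash
python3 - <<'E'
from h import *
for y in [.01,.019,.028]:
  p=proj('scene',(.586,y,.1145)); print(p,(p-[215,150])*3)
p=proj('top',(.586,.019,.1145)); print((p-[195,150])*3)
E
```

```text
[314.32509389 247.77136471] [297.97528167 293.31409413]
[318.26911113 249.40536066] [309.80733339 298.21608199]
[322.23973882 251.05038125] [321.71921645 303.15114376]
[307.81140402 182.54133045]
```

View pics/t3.png

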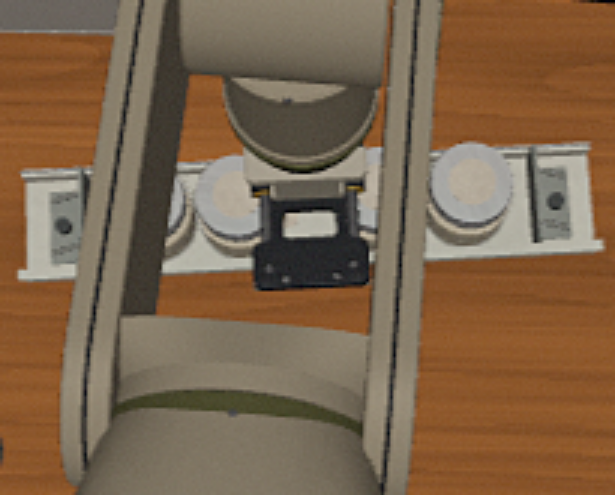

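The fingertip appears at about (312,298) in the crop, where its projection says it should be, over the gap. I'll descend in two stages.

Request:
play_rows --plan '[{"slide": [0, 0.04, -0.6], "roll": 0, "fingers": -1}, {"slide": [0, 0, -0.6], "roll": 0, "fingers": -1}, {"slide": [0, 0, -0.3], "roll": 0, "fingers": -1}, {"slide": [0, 0, 0], "roll": 0, "fingers": -1}]'

```text
t: 4.47
tool_pos: [0.585, 0.0208, 0.067]
orientation: [1.153, 1.246, -1.156]
force: [-0.4, -0.2, -0.5]
opening: 0.0004
```

```bash
python3 - <<'E'
from h import *
np.set_printoptions(precision=4,suppress=True)
im=robot.read_camera("scene"); cv2.imwrite("pics/s4.png",cv2.resize(im[150:345,215:435,::-1],None,fx=3,fy=3))
s=robot.read_state(); print(s['t'],np.array(s['tool_pos']),np.array(s['force']),s['opening'],cv2.Rodrigues(np.array(s['orientation']))[0][:2,1])
E
```

```text
4.525 [0.5857 0.0207 0.068 ] [-0.0427  0.2329 -0.0429] 0.00032780521842203553 [0.9972 0.0747]
```

View pics/s4.png

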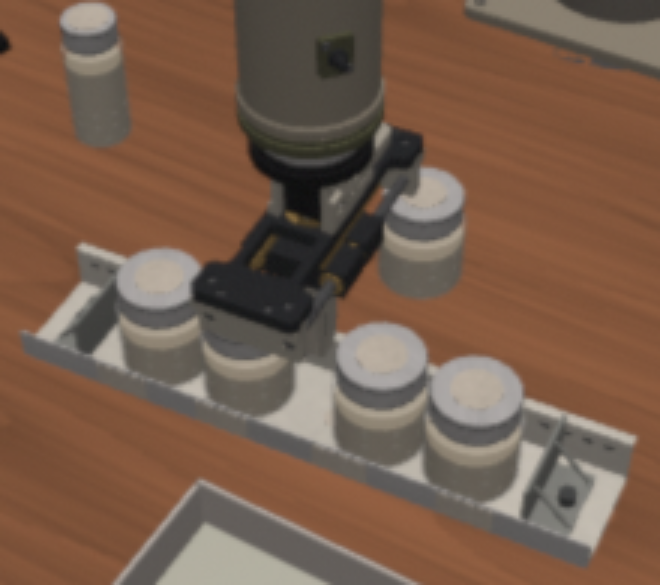

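Request:
play_rows --plan '[{"slide": [0, -0.02, -0.5], "roll": 0, "fingers": -1}, {"slide": [0, 0, -0.5], "roll": 0, "fingers": -1}, {"slide": [0, 0, -0.33], "roll": 0, "fingers": -1}, {"slide": [0, 0, 0], "roll": 0, "fingers": -1}, {"slide": [0, 0, 0], "roll": 0, "fingers": -1}]'

```text
t: 5.15
tool_pos: [0.5864, 0.0201, 0.029]
orientation: [1.154, 1.243, -1.154]
force: [1.3, -0.3, 0.2]
opening: 0.0007
```

Request:
play_rows --plan '[{"slide": [-0.005, 0.07, 0], "roll": 0, "fingers": -1}, {"slide": [-0.005, 0.07, 0], "roll": 0, "fingers": -1}, {"slide": [-0.005, 0.07, 0], "roll": 0, "fingers": -1}, {"slide": [-0.005, 0.07, 0], "roll": 0, "fingers": -1}, {"slide": [-0.003, 0.04, 0], "roll": 0, "fingers": -1}, {"slide": [-0.003, 0.04, 0], "roll": 0, "fingers": -1}, {"slide": [-0.003, 0.04, 0], "roll": 0, "fingers": -1}, {"slide": [-0.003, 0.04, 0], "roll": 0, "fingers": -1}, {"slide": [-0.003, 0.04, 0], "roll": 0, "fingers": -1}, {"slide": [-0.003, 0.04, 0], "roll": 0, "fingers": -1}]'

```text
t: 6.4
tool_pos: [0.5851, 0.0357, 0.0289]
orientation: [1.154, 1.243, -1.154]
force: [0.2, -1.4, 1.8]
opening: 0.0004
```

```bash
cat > st.py <<'E'
from h import *
np.set_printoptions(precision=4,suppress=True)
im=robot.read_camera("scene"); cv2.imwrite("pics/s_%s.png"%__import__('sys').argv[1],cv2.resize(im[150:345,215:435,::-1],None,fx=3,fy=3))
s=robot.read_state(); print(s['t'],np.array(s['tool_pos']),np.array(s['force']),s['opening'],cv2.Rodrigues(np.array(s['orientation']))[0][:2,1])
E
python3 st.py 5
```

```text
6.45 [0.5851 0.0358 0.0288] [ 0.2273 -1.7654  1.734 ] 0.00039155364468874374 [0.9972 0.0747]
```

View pics/s_5.png

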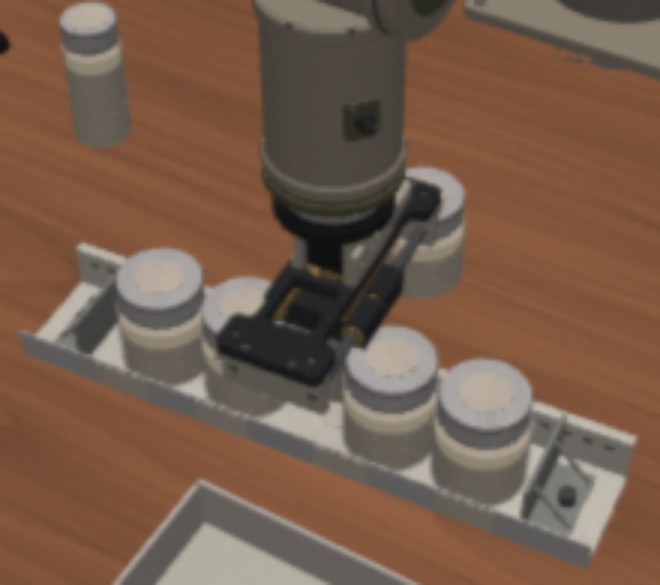

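Both +y tubs have moved about 5 mm, still upright, at ~1.5 N. I'll back off slightly and lower the fingers for a lower push point, then continue.

Request:
play_rows --plan '[{"slide": [0, -0.05, 0], "roll": 0, "fingers": -1}, {"slide": [0, 0, -0.4], "roll": 0, "fingers": -1}, {"slide": [0, 0.02, 0], "roll": 0, "fingers": -1}, {"slide": [-0.003, 0.04, 0], "roll": 0, "fingers": -1}, {"slide": [-0.003, 0.04, 0], "roll": 0, "fingers": -1}, {"slide": [-0.003, 0.04, 0], "roll": 0, "fingers": -1}, {"slide": [-0.003, 0.04, 0], "roll": 0, "fingers": -1}, {"slide": [-0.003, 0.04, 0], "roll": 0, "fingers": -1}]'

```text
t: 7.45
tool_pos: [0.5846, 0.0408, 0.0169]
orientation: [1.154, 1.243, -1.154]
force: [0.1, -0.6, 0.1]
opening: 0.0003
```

Request:
play_rows --plan '[{"slide": [-0.002, 0.035, 0], "roll": 0, "fingers": -1}, {"slide": [-0.002, 0.035, 0], "roll": 0, "fingers": -1}]'

```text
t: 7.7
tool_pos: [0.5845, 0.0429, 0.0168]
orientation: [1.154, 1.243, -1.154]
force: [0.3, -1.4, 0.0]
opening: 0.0008
```

```bash
python3 st.py 6
```

```text
7.75 [0.5845 0.043  0.0168] [ 1.1932 -1.5657  1.1005] 0.000194686984110333 [0.9972 0.0747]
```

View pics/s_6.png

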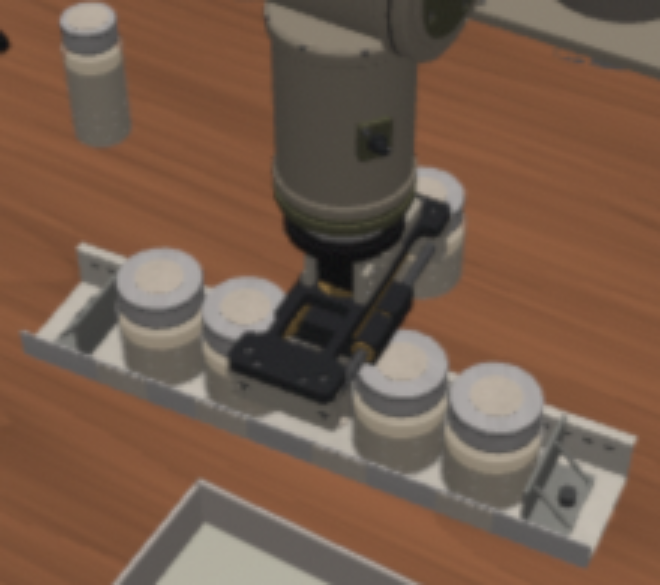

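Request:
play_rows --plan '[{"slide": [-0.002, 0.025, 0], "roll": 0, "fingers": -1}, {"slide": [-0.002, 0.025, 0], "roll": 0, "fingers": -1}]'

```text
t: 8.0
tool_pos: [0.5844, 0.0443, 0.0169]
orientation: [1.154, 1.243, -1.154]
force: [0.6, -2.2, 0.3]
opening: 0.0005
```

Request:
play_rows --plan '[{"slide": [-0.002, 0.02, 0], "roll": 0, "fingers": -1}, {"slide": [-0.002, 0.02, 0], "roll": 0, "fingers": -1}]'

```text
t: 8.25
tool_pos: [0.5844, 0.0448, 0.0169]
orientation: [1.153, 1.242, -1.154]
force: [1.3, -7.1, 1.6]
opening: 0.0004
```

Force rose to 7 N while the motion stalled, so the plate is reached at TCP y ≈ 0.0447. Now the other side.

Request:
play_rows --plan '[{"slide": [0.002, -0.04, 0], "roll": 0, "fingers": -1}, {"slide": [0.02, -0.25, 0], "roll": 0, "fingers": -1}, {"slide": [0.03, -0.35, 0], "roll": 0, "fingers": -1}, {"slide": [0.02, -0.25, 0], "roll": 0, "fingers": -1}, {"slide": [0.01, -0.13, 0], "roll": 0, "fingers": -1}, {"slide": [0.003, -0.04, 0], "roll": 0, "fingers": -1}, {"slide": [0.003, -0.04, 0], "roll": 0, "fingers": -1}, {"slide": [0.003, -0.04, 0], "roll": 0, "fingers": -1}, {"slide": [0.003, -0.04, 0], "roll": 0, "fingers": -1}, {"slide": [0.003, -0.04, 0], "roll": 0, "fingers": -1}, {"slide": [0.003, -0.04, 0], "roll": 0, "fingers": -1}]'

```text
t: 9.62
tool_pos: [0.5872, 0.0078, 0.0167]
orientation: [1.154, 1.244, -1.154]
force: [-0.1, 1.7, 0.5]
opening: 0.0002
```

```bash
python3 st.py 7
```

```text
9.675 [0.5872 0.0076 0.0167] [-0.7647 -0.0405  0.0126] 0.00014519483476278295 [0.9972 0.0748]
```

View pics/s_7.png

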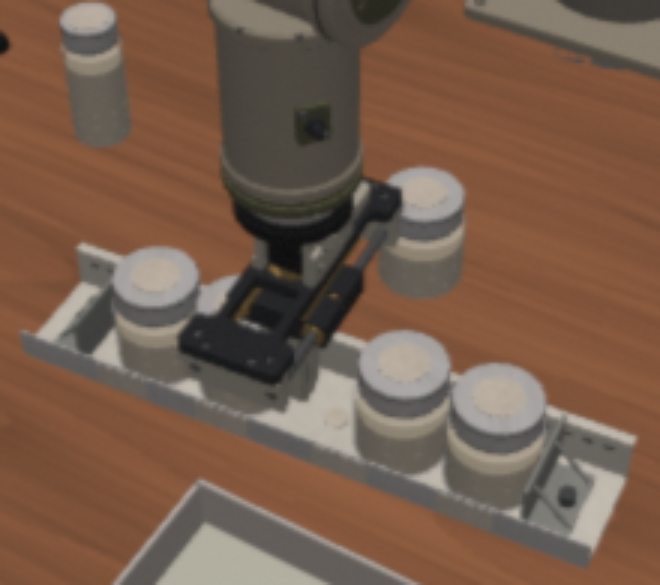

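Request:
play_rows --plan '[{"slide": [0.003, -0.04, 0], "roll": 0, "fingers": -1}, {"slide": [0.003, -0.04, 0], "roll": 0, "fingers": -1}, {"slide": [0.003, -0.04, 0], "roll": 0, "fingers": -1}, {"slide": [0.003, -0.04, 0], "roll": 0, "fingers": -1}, {"slide": [0.003, -0.04, 0], "roll": 0, "fingers": -1}, {"slide": [0.003, -0.04, 0], "roll": 0, "fingers": -1}, {"slide": [0.003, -0.04, 0], "roll": 0, "fingers": -1}, {"slide": [0.003, -0.04, 0], "roll": 0, "fingers": -1}, {"slide": [0.003, -0.04, 0], "roll": 0, "fingers": -1}]'

```text
t: 10.8
tool_pos: [0.588, -0.0031, 0.0167]
orientation: [1.154, 1.244, -1.154]
force: [-0.0, 0.3, -0.4]
opening: 0.0002
```

```bash
python3 st.py 8
```

```text
10.85 [ 0.588  -0.0033  0.0167] [ 0.2929  0.8222 -0.5405] 0.00020346794372689446 [0.9972 0.0747]
```

View pics/s_8.png

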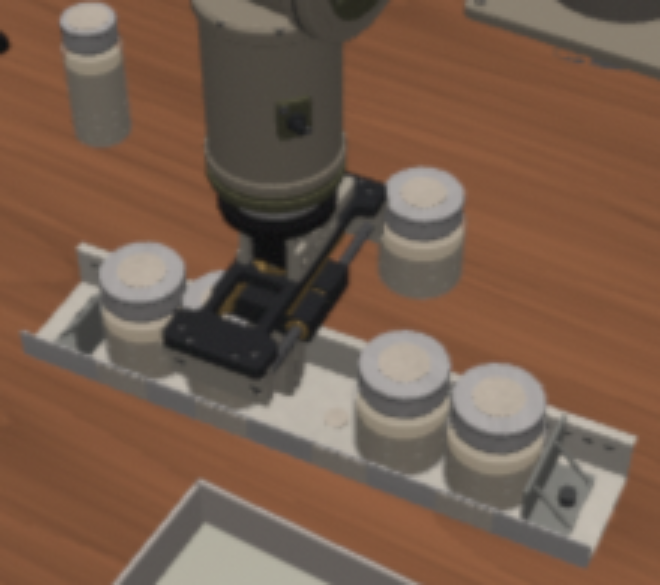

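Request:
play_rows --plan '[{"slide": [0.003, -0.035, 0], "roll": 0, "fingers": -1}, {"slide": [0.003, -0.035, 0], "roll": 0, "fingers": -1}, {"slide": [0.003, -0.035, 0], "roll": 0, "fingers": -1}]'

```text
t: 11.22
tool_pos: [0.5883, -0.0062, 0.0168]
orientation: [1.154, 1.244, -1.154]
force: [-0.2, 0.6, 0.2]
opening: 0.0005
```

Request:
play_rows --plan '[{"slide": [0.002, -0.025, 0], "roll": 0, "fingers": -1}, {"slide": [0.002, -0.025, 0], "roll": 0, "fingers": -1}]'

```text
t: 11.48
tool_pos: [0.5883, -0.0066, 0.0167]
orientation: [1.155, 1.245, -1.153]
force: [-0.4, 8.5, 1.5]
opening: 0.0006
```

Request:
play_rows --plan '[{"slide": [0.002, -0.02, 0], "roll": 0, "fingers": -1}, {"slide": [0.002, -0.02, 0], "roll": 0, "fingers": -1}]'

```text
t: 11.72
tool_pos: [0.5884, -0.0067, 0.0168]
orientation: [1.156, 1.246, -1.152]
force: [-0.7, 12.4, 2.9]
opening: 0.0006
```

The force jumped to 8.5 N, then 12.4 N on the third step, while the motion stalled at y ≈ -0.0066, so the far plate is reached. I'm backing off, lifting and checking the opening.

Request:
play_rows --plan '[{"slide": [0, 0.06, 0], "roll": 0, "fingers": -1}, {"slide": [-0.02, 0.4, 0], "roll": 0, "fingers": -1}, {"slide": [-0.03, 0.4, 0], "roll": 0, "fingers": -1}, {"slide": [0, 0.03, 0.3], "roll": 0, "fingers": -1}, {"slide": [0, 0, 0.7], "roll": 0, "fingers": -1}, {"slide": [0, 0, 1], "roll": 0, "fingers": -1}, {"slide": [0, 0, 1], "roll": 0, "fingers": -1}, {"slide": [-0.5, 0, 1], "roll": 0, "fingers": 0.6}, {"slide": [-1, 0, 1], "roll": 0, "fingers": 0.6}, {"slide": [-1, 0, 1], "roll": 0, "fingers": 0.6}, {"slide": [-1, 0, 1], "roll": 0, "fingers": 0.6}, {"slide": [-1, 0, 0.3], "roll": 0, "fingers": 0.6}, {"slide": [-0.4, 0, 0], "roll": 0, "fingers": 0.6}, {"slide": [0, 0, 0], "roll": 0, "fingers": 0.6}, {"slide": [0, 0, 0], "roll": 0, "fingers": 0.6}]'

```text
t: 13.6
tool_pos: [0.4403, 0.0177, 0.2354]
orientation: [1.154, 1.244, -1.154]
force: [-0.6, -0.2, -0.7]
opening: 0.0733
```

```bash
python3 - <<'E'
from h import *
np.set_printoptions(precision=4,suppress=True)
for n in ["top","scene","wrist"]:
    im=robot.read_camera(n); cv2.imwrite(f"pics/{n}9.png",im[:,:,::-1])
    v=im[:,:,::-1]
    if n=="top": cv2.imwrite("pics/top9c.png",cv2.resize(v[190:315,195:400],None,fx=3.9,fy=3.9,interpolation=cv2.INTER_CUBIC))
    if n=="scene": cv2.imwrite("pics/scene9c.png",cv2.resize(v[195:345,215:435],None,fx=3.6,fy=3.6,interpolation=cv2.INTER_CUBIC))
s=robot.read_state(); print(s['t'],np.array(s['tool_pos']),s['orientation'],np.array(s['force']),s['opening'],cv2.Rodrigues(np.array(s['orientation']))[0][:2,1])
E
```

```text
13.75 [0.4402 0.0178 0.2351] [ 1.1535  1.2446 -1.1548] [ 0.2436  0.3439 -1.4124] 0.07415753607212397 [0.9972 0.0747]
```

View pics/scene9c.png

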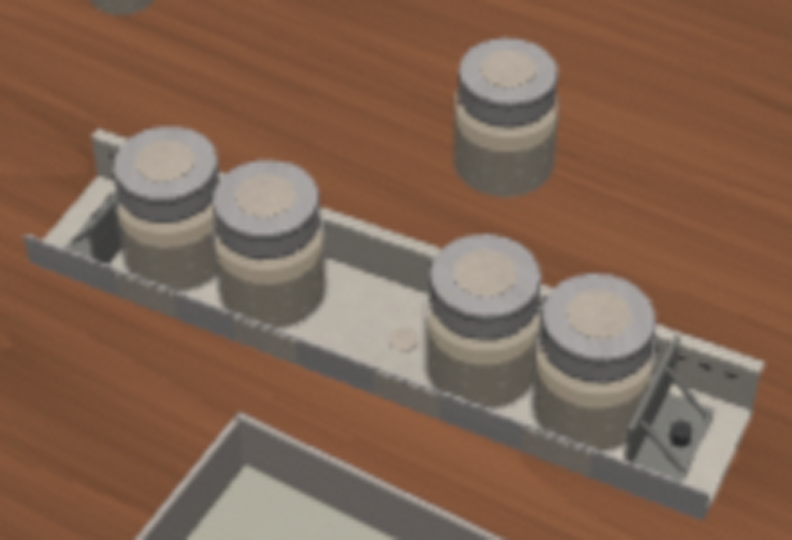

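View pics/top9c.png

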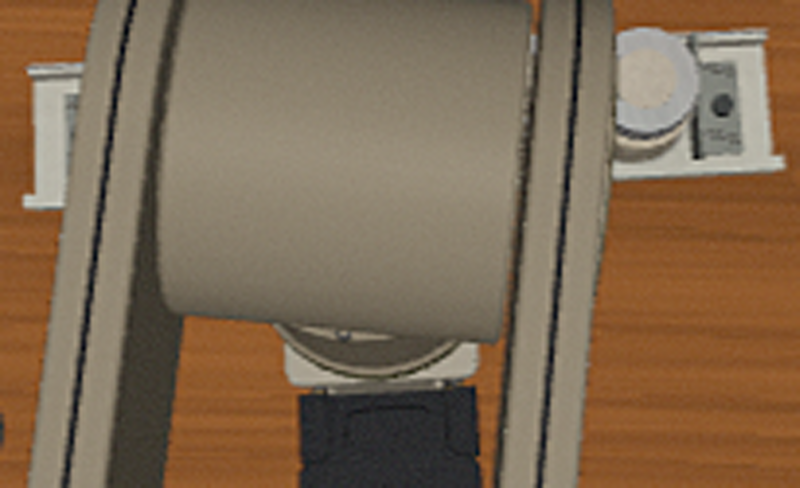

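View pics/wrist9.png

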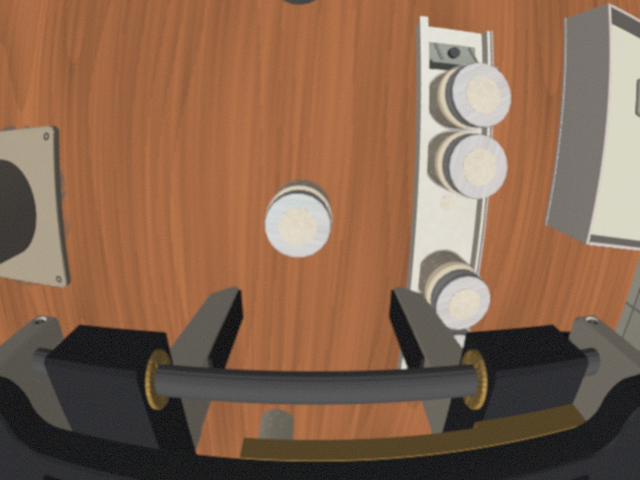

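Four tubs now stand up to the plates, upright, with a wide opening. In the wrist view the new tub's lid is at (298,224), B at (471,166) and C at (458,296).

```bash
python3 - <<'E'
from h import *
np.set_printoptions(precision=4,suppress=True)
P=[0.4402,0.0178,0.2351]; o=[1.1535,1.2446,-1.1548]
def wz(px,z):
    a,d=wray(px,P,o); return a+d*(z-a[2])/d[2]
im=cv2.imread('pics/wrist9.png')
def fit(X0,z):
    # refine circle centre by max gradient across projected lid edge
    from scipy.optimize import minimize
    c=robot.get_calibration('wrist'); T=np.array(c['T_tool_cam']);R=cv2.Rodrigues(np.array(o))[0]
    a=np.linspace(0,2*np.pi,180)
    sat=cv2.GaussianBlur(cv2.cvtColor(im,cv2.COLOR_BGR2GRAY).astype(np.float32),(0,0),.7)
    def samp(x,y,r):
        X=np.stack([x+r*np.cos(a),y+r*np.sin(a),a*0+z],1); q=(T[:3,:3].T@(R.T@(X-P).T-T[:3,3:]))
        k=np.hypot(q[0],q[1]); rr=np.arctan2(k,q[2])*c['fx']
        return cv2.remap(sat,(c['cx']+rr*q[0]/k).astype(np.float32)[None],(c['cy']+rr*q[1]/k).astype(np.float32)[None],cv2.INTER_LINEAR)[0]
    best=None
    for r in [.0292,.03,.0308]:
      for dx in np.arange(-.005,.0051,.0005):
        for dy in np.arange(-.005,.0051,.0005):
          s=np.mean(np.clip(samp(X0[0]+dx,X0[1]+dy,r-.0015)-samp(X0[0]+dx,X0[1]+dy,r+.0015),-20,40))
          if best is None or s>best[0]: best=(s,X0[0]+dx,X0[1]+dy,r)
    return best
for n,p,z in [('new',(298,224),.08),('A',(479,95),.086),('B',(471,166),.086),('C',(458,296),.086)]:
    X=wz(p,z); print(n,X,np.array(fit(X,z)))
g=lambda x,y:(x/3.6+215-.37,y/3.6+195-.37)
for n,p in dict(D=(165,159),C=(265,195),B=(486,272),A=(597,314)).items(): print('s',n,onz('scene',g(*p),.086))
print('new',onz('scene',g(508,69),.08))
E
```

```text
new [0.4232 0.018  0.08  ] [40.      0.4217  0.0155  0.0292]
A [0.5744 0.1513 0.086 ] [38.0029  0.5769  0.1528  0.0292]
B [0.5739 0.086  0.086 ] [15.3254  0.5714  0.089   0.0308]
C [ 0.5845 -0.0407  0.086 ] [19.4819  0.5805 -0.0367  0.03  ]
s D [ 0.5955 -0.1157  0.086 ]
s C [ 0.5911 -0.0496  0.086 ]
s B [0.5803 0.0863 0.086 ]
s A [0.5774 0.1513 0.086 ]
new [0.4216 0.016  0.08  ]
```

The measurements agree. Opening centre is (0.5865, 0.019): touch gives y 0.019, scene gives 0.0184 with plate spacing ≈333 mm. The new tub is at about (0.423, 0.017). I'll first centre it with the jaws along y, then turn 90° and grip the lid across the tray.

Request:
play_rows --plan '[{"slide": [-0.05, 0, -0.3], "roll": -1, "fingers": 1}, {"slide": [-0.05, 0, -0.3], "roll": -1, "fingers": 1}, {"slide": [-0.05, 0, -0.3], "roll": -1, "fingers": 1}, {"slide": [-0.05, 0, -0.3], "roll": -1, "fingers": 1}, {"slide": [-0.05, 0, -0.3], "roll": -1, "fingers": 1}, {"slide": [-0.05, 0, -0.3], "roll": -1, "fingers": 1}, {"slide": [-0.05, 0, -0.3], "roll": -1, "fingers": 1}, {"slide": [-0.05, 0, -0.3], "roll": -1, "fingers": 1}, {"slide": [-0.05, 0, -0.3], "roll": -1, "fingers": 1}, {"slide": [-0.05, 0, -0.3], "roll": -1, "fingers": 1}, {"slide": [-0.05, 0, -0.3], "roll": -1, "fingers": 1}, {"slide": [0, 0, -0.3], "roll": -0.25, "fingers": 1}, {"slide": [0, 0, 0], "roll": 0, "fingers": 1}, {"slide": [0, 0, 0], "roll": 0, "fingers": 1}]' --squeeze 3

```text
t: 15.5
tool_pos: [0.4237, 0.0178, 0.1279]
orientation: [2.182, 0.084, -2.182]
force: [0.2, 0.1, -0.4]
opening: 0.0936
```

```bash
python3 - <<'E'
from h import *
np.set_printoptions(precision=4,suppress=True)
im=robot.read_camera("wrist"); cv2.imwrite("pics/w10.png",im[:,:,::-1])
im=robot.read_camera("scene"); cv2.imwrite("pics/s10.png",cv2.resize(im[100:345,195:435,::-1],None,fx=2.4,fy=2.4))
s=robot.read_state(); print(s['t'],np.array(s['tool_pos']),s['orientation'],np.array(s['q']),s['opening'],cv2.Rodrigues(np.array(s['orientation']))[0][:2,1])
E
```

```text
15.6 [0.4238 0.0178 0.1282] [ 2.1834  0.0829 -2.1819] [-0.079  -0.3058  2.0655  0.      1.3812  1.4159] 0.09281056893745963 [ 0.0759 -0.9971]
```

View pics/s10.png

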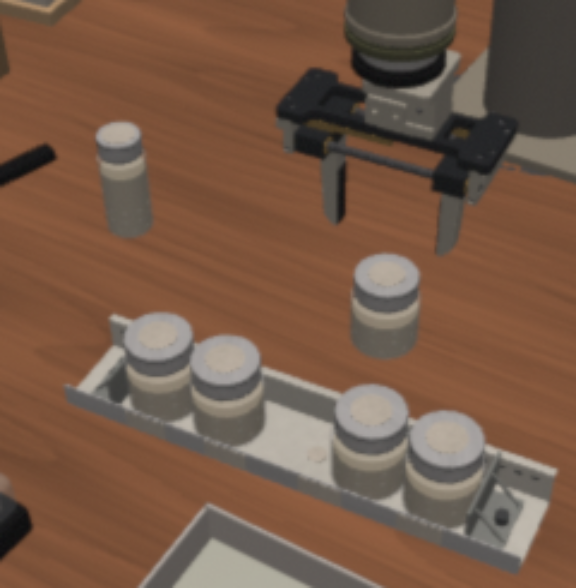

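View pics/w10.png

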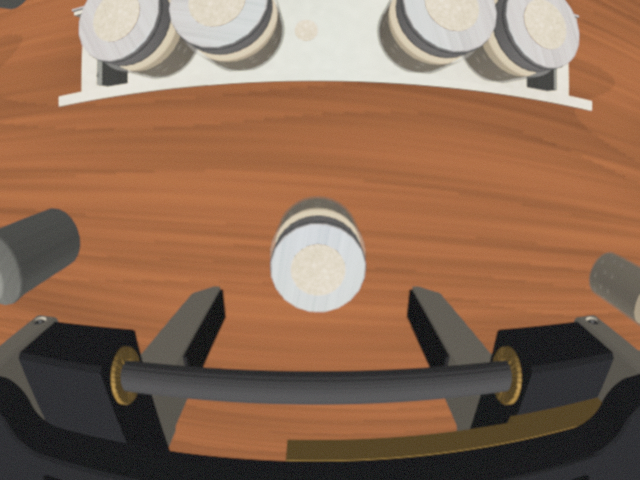

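The lid is at (318,267), centred between the open fingers. Descending to lid height, then closing with light force.

Request:
play_rows --plan '[{"slide": [0, 0, -0.6], "roll": 0, "fingers": 1}, {"slide": [0, 0, -0.7], "roll": 0, "fingers": 1}, {"slide": [0, 0, -0.6], "roll": 0, "fingers": 1}, {"slide": [0, 0, -0.33], "roll": 0, "fingers": 1}, {"slide": [0, 0, 0], "roll": 0, "fingers": 0.5}, {"slide": [0, 0, 0], "roll": 0, "fingers": 0.38}, {"slide": [0, 0, 0], "roll": 0, "fingers": 0.33}, {"slide": [0, 0, 0], "roll": 0, "fingers": 0.2}, {"slide": [0, 0, 0], "roll": 0, "fingers": 0.2}, {"slide": [0, 0, 0], "roll": 0, "fingers": 0.2}]'

```text
t: 16.85
tool_pos: [0.424, 0.0177, 0.0613]
orientation: [2.184, 0.081, -2.182]
force: [0.5, -1.2, 3.9]
opening: 0.0597
```

```bash
python3 st.py 11; python3 - <<'E'
from h import *
im=robot.read_camera("wrist"); cv2.imwrite("pics/w11.png",im[:,:,::-1])
E
```

```text
16.9 [0.424  0.0176 0.0613] [ 0.196  -1.3327  4.6466] 0.060006557744189684 [ 0.0747 -0.9972]
```

View pics/s_11.png

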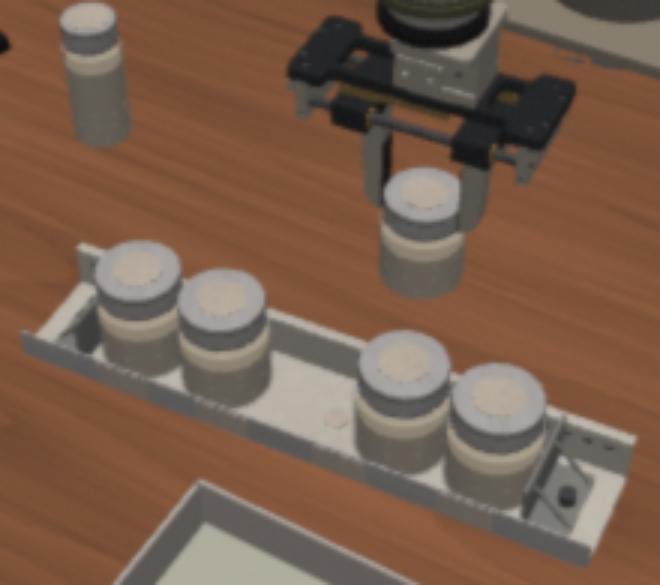

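View pics/w11.png

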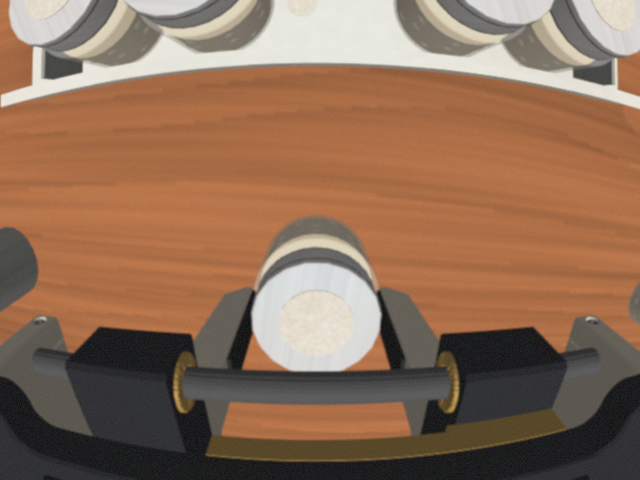

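The lid is held at exactly 60 mm and centred in y at TCP y=0.0176. I'll open, turn back 90° in place, and grip across.

Request:
play_rows --plan '[{"slide": [0, 0, 0], "roll": 0, "fingers": 0.5}, {"slide": [0, 0, 0.03], "roll": 0, "fingers": 1}, {"slide": [0, 0, 0], "roll": 0, "fingers": 1}, {"slide": [0, 0, 0], "roll": 0.5, "fingers": 1}, {"slide": [0, 0, 0], "roll": 1, "fingers": 1}, {"slide": [0, 0, 0], "roll": 1, "fingers": 1}, {"slide": [0, 0, 0], "roll": 1, "fingers": 1}, {"slide": [0, 0, 0], "roll": 1, "fingers": 1}, {"slide": [0, 0, 0], "roll": 1, "fingers": 1}, {"slide": [0, 0, 0], "roll": 1, "fingers": 1}, {"slide": [0, 0, 0], "roll": 1, "fingers": 1}, {"slide": [0, 0, 0], "roll": 1, "fingers": 1}, {"slide": [0, 0, 0], "roll": 1, "fingers": 1}, {"slide": [0, 0, 0], "roll": 1, "fingers": 1}, {"slide": [0, 0, 0], "roll": 0.75, "fingers": 1}, {"slide": [0, 0, 0], "roll": 0, "fingers": 1}, {"slide": [0, 0, 0], "roll": 0, "fingers": 1}]'

```text
t: 19.08
tool_pos: [0.4234, 0.0178, 0.0617]
orientation: [1.156, 1.243, -1.156]
force: [0.1, 0.8, -0.4]
opening: 0.0929
```

```bash
python3 st.py 12; python3 - <<'E'
from h import *
im=robot.read_camera("wrist"); cv2.imwrite("pics/w12.png",im[:,:,::-1])
E
```

```text
19.125 [0.4234 0.0179 0.0617] [-0.4444  0.4273 -0.2829] 0.09292851173292256 [0.9974 0.0727]
```

View pics/w12.png

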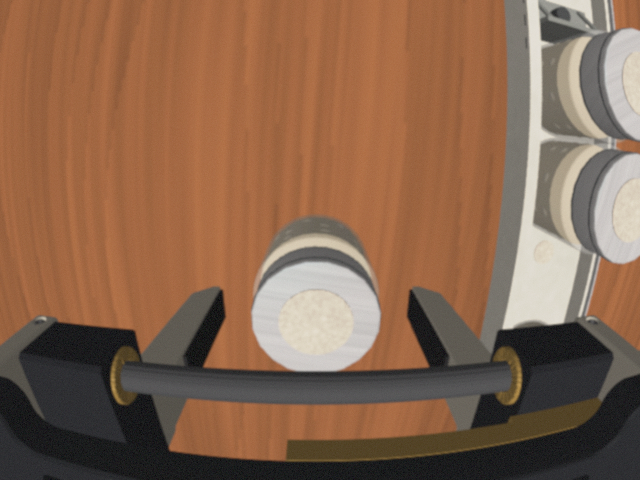

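Still centred, with the lid at (316,316). Closing at 10 N and lifting.

Request:
play_rows --plan '[{"slide": [0, 0, 0], "roll": 0, "fingers": 0.5}, {"slide": [0, 0, 0], "roll": 0, "fingers": 0.38}, {"slide": [0, 0, 0], "roll": 0, "fingers": 0.33}, {"slide": [0, 0, 0], "roll": 0, "fingers": 0.1}, {"slide": [0, 0, 0], "roll": 0, "fingers": 0.1}, {"slide": [0, 0, 0], "roll": 0, "fingers": 0.1}, {"slide": [0, 0, 0.15], "roll": 0, "fingers": 0.1}, {"slide": [0, 0, 0.5], "roll": 0, "fingers": 0.1}, {"slide": [0, 0, 1], "roll": 0, "fingers": 0.1}, {"slide": [0, 0, 1], "roll": 0, "fingers": 0.1}, {"slide": [0, 0, 1], "roll": 0, "fingers": 0.1}, {"slide": [0, 0, 0.5], "roll": 0, "fingers": 0.1}, {"slide": [0, 0, 0], "roll": 0, "fingers": 0.1}, {"slide": [0, 0, 0], "roll": 0, "fingers": 0.1}]' --squeeze 10

```text
t: 20.92
tool_pos: [0.4228, 0.0179, 0.1851]
orientation: [1.153, 1.245, -1.155]
force: [-0.2, 0.0, -0.3]
opening: 0.0596
```

```bash
python3 st.py 13; python3 - <<'E'
from h import *
im=robot.read_camera("wrist"); cv2.imwrite("pics/w13.png",im[:,:,::-1])
E
```

```text
20.975 [0.4226 0.0179 0.1848] [ 0.2568  0.2725 -0.6068] 0.0599209731311461 [0.9972 0.0747]
```

View pics/s_13.png

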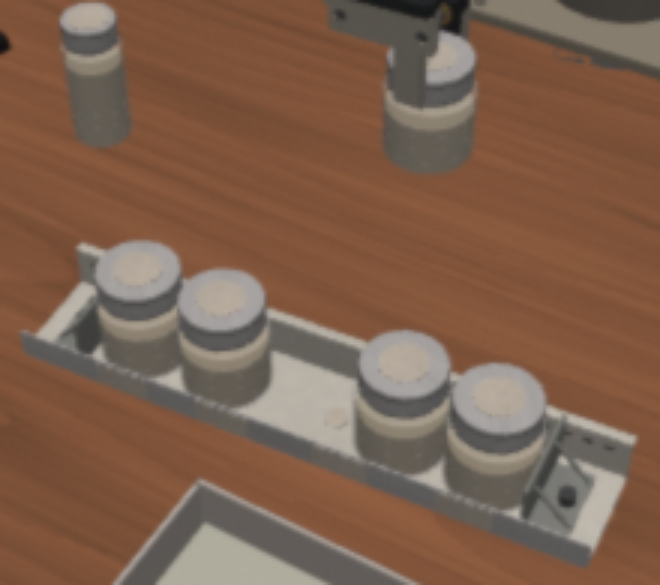

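View pics/w13.png

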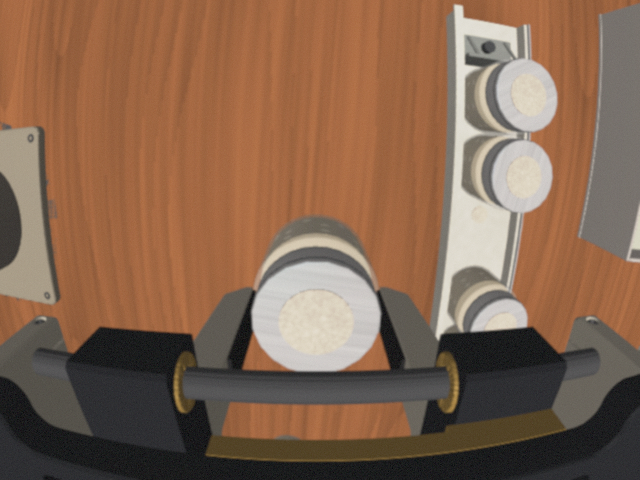

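The tub is held upright and clear of the row. Moving over the opening.

Request:
play_rows --plan '[{"slide": [0.4, 0.037, 0], "roll": 0, "fingers": 0.1}, {"slide": [0.7, 0, 0], "roll": 0, "fingers": 0.1}, {"slide": [0.8, 0, 0], "roll": 0, "fingers": 0.1}, {"slide": [0.8, 0, 0], "roll": 0, "fingers": 0.1}, {"slide": [0.8, 0, 0], "roll": 0, "fingers": 0.1}, {"slide": [0.8, 0, 0], "roll": 0, "fingers": 0.1}, {"slide": [0.6, 0, 0], "roll": 0, "fingers": 0.1}, {"slide": [0.4, 0, 0], "roll": 0, "fingers": 0.1}, {"slide": [0.163, 0, 0], "roll": 0, "fingers": 0.1}, {"slide": [0, 0, 0], "roll": 0, "fingers": 0.1}, {"slide": [0, 0, 0], "roll": 0, "fingers": 0.1}, {"slide": [0, 0, 0], "roll": 0, "fingers": 0.1}]'

```text
t: 22.52
tool_pos: [0.5871, 0.0189, 0.1865]
orientation: [1.154, 1.243, -1.154]
force: [0.1, -0.9, -0.7]
opening: 0.0599
```

```bash
python3 st.py 14; python3 - <<'E'
from h import *
im=robot.read_camera("wrist"); cv2.imwrite("pics/w14.png",im[:,:,::-1])
E
```

```text
22.575 [0.5872 0.0189 0.1865] [ 0.5928 -1.0892 -0.4835] 0.0595437295918456 [0.9972 0.0747]
```

View pics/s_14.png

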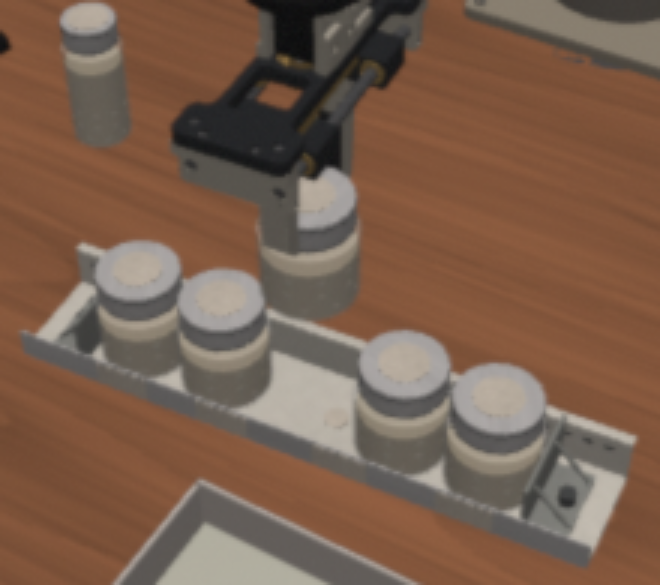

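View pics/w14.png

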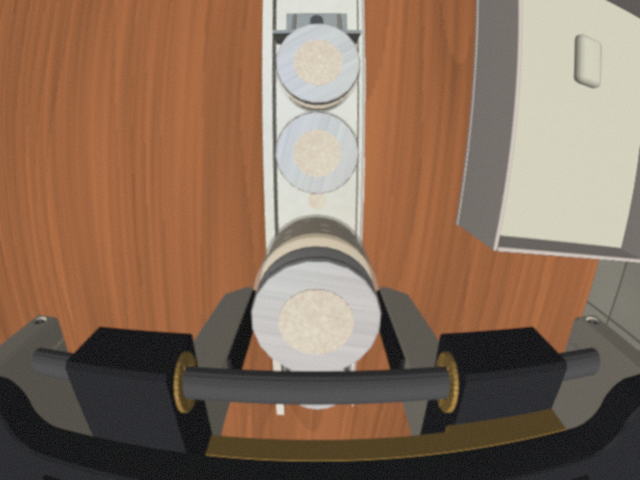

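Request:
play_rows --plan '[{"slide": [-0.02, 0.005, -0.4], "roll": 0, "fingers": 0.1}, {"slide": [0, 0, -0.6], "roll": 0, "fingers": 0.1}, {"slide": [0, 0, -0.4], "roll": 0, "fingers": 0.1}, {"slide": [0, 0, -0.3], "roll": 0, "fingers": 0.1}, {"slide": [0, 0, -0.17], "roll": 0, "fingers": 0.1}, {"slide": [0, 0, 0], "roll": 0, "fingers": 0.1}, {"slide": [0, 0, 0], "roll": 0, "fingers": 0.1}]'

```text
t: 23.5
tool_pos: [0.5872, 0.019, 0.1307]
orientation: [1.154, 1.243, -1.153]
force: [-0.8, -0.6, 0.2]
opening: 0.0595
```

```bash
python3 st.py 15
```

```text
23.55 [0.5873 0.019  0.1308] [-0.3148 -0.3241 -0.5808] 0.05986716574526315 [0.9972 0.0747]
```

View pics/s_15.png

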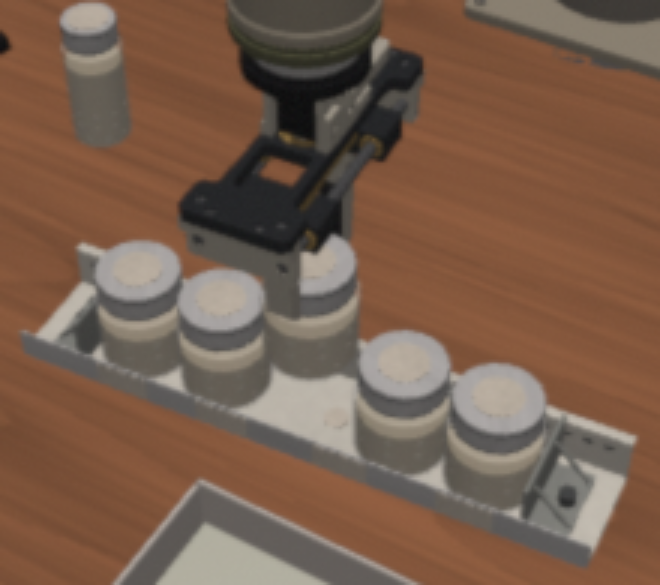

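Request:
play_rows --plan '[{"slide": [-0.02, 0, -0.06], "roll": 0, "fingers": 0.1}, {"slide": [0, 0, -0.06], "roll": 0, "fingers": 0.1}, {"slide": [0, 0, -0.05], "roll": 0, "fingers": 0.1}, {"slide": [0, 0, -0.05], "roll": 0, "fingers": 0.1}, {"slide": [0, 0, -0.05], "roll": 0, "fingers": 0.1}]'

```text
t: 24.18
tool_pos: [0.5862, 0.0191, 0.1219]
orientation: [1.154, 1.244, -1.154]
force: [-0.4, 0.3, -1.3]
opening: 0.0594
```

Request:
play_rows --plan '[{"slide": [0, 0, -0.04], "roll": 0, "fingers": 0.1}, {"slide": [0, 0, -0.04], "roll": 0, "fingers": 0.1}]'

```text
t: 24.42
tool_pos: [0.5862, 0.0191, 0.1195]
orientation: [1.154, 1.244, -1.154]
force: [0.5, 0.2, -1.1]
opening: 0.0596
```

Request:
play_rows --plan '[{"slide": [0, 0, -0.05], "roll": 0, "fingers": 0.1}, {"slide": [0, 0, -0.05], "roll": 0, "fingers": 0.1}, {"slide": [0, 0, -0.05], "roll": 0, "fingers": 0.1}, {"slide": [0, 0, -0.05], "roll": 0, "fingers": 0.1}]'

```text
t: 24.92
tool_pos: [0.5862, 0.0191, 0.1135]
orientation: [1.154, 1.244, -1.154]
force: [0.0, -0.2, -0.8]
opening: 0.0599
```

```bash
python3 st.py 16
```

```text
24.975 [0.586  0.0191 0.1133] [ 0.0127  0.4199 -0.9652] 0.06003275576386064 [0.9972 0.0747]
```

View pics/s_16.png

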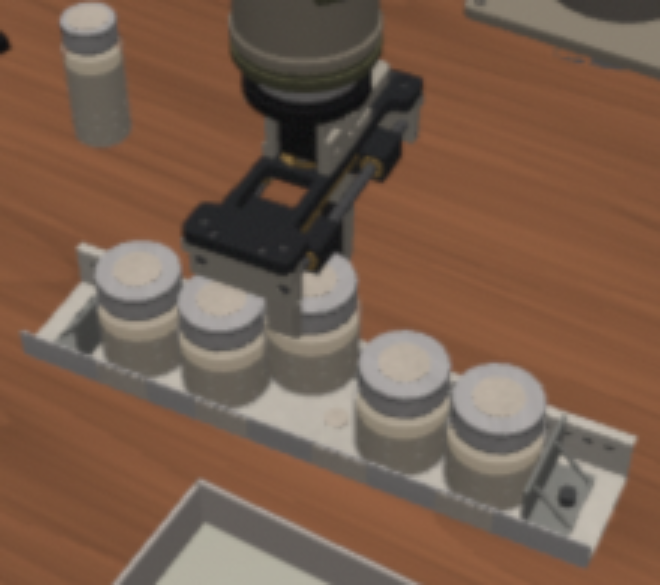

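It is entering with no side force. Continuing.

Request:
play_rows --plan '[{"slide": [0, 0, -0.08], "roll": 0, "fingers": 0.1}, {"slide": [0, 0, -0.08], "roll": 0, "fingers": 0.1}, {"slide": [0, 0, -0.08], "roll": 0, "fingers": 0.1}, {"slide": [0, 0, -0.08], "roll": 0, "fingers": 0.1}, {"slide": [0, 0, -0.08], "roll": 0, "fingers": 0.1}, {"slide": [0, 0, -0.08], "roll": 0, "fingers": 0.1}]'

```text
t: 25.72
tool_pos: [0.5862, 0.0191, 0.099]
orientation: [1.154, 1.244, -1.154]
force: [-0.4, 0.6, -0.0]
opening: 0.0596
```

Request:
play_rows --plan '[{"slide": [0, 0, -0.08], "roll": 0, "fingers": 0.1}, {"slide": [0, 0, -0.08], "roll": 0, "fingers": 0.1}, {"slide": [0, 0, -0.08], "roll": 0, "fingers": 0.1}, {"slide": [0, 0, -0.08], "roll": 0, "fingers": 0.1}, {"slide": [0, 0, -0.08], "roll": 0, "fingers": 0.1}]'

```text
t: 26.35
tool_pos: [0.5862, 0.0191, 0.0871]
orientation: [1.154, 1.244, -1.154]
force: [0.5, -0.5, -0.5]
opening: 0.0597
```

Request:
play_rows --plan '[{"slide": [0, 0, -0.08], "roll": 0, "fingers": 0.1}, {"slide": [0, 0, -0.08], "roll": 0, "fingers": 0.1}, {"slide": [0, 0, -0.08], "roll": 0, "fingers": 0.1}, {"slide": [0, 0, -0.08], "roll": 0, "fingers": 0.1}, {"slide": [0, 0, -0.08], "roll": 0, "fingers": 0.1}, {"slide": [0, 0, -0.08], "roll": 0, "fingers": 0.1}, {"slide": [0, 0, -0.04], "roll": 0, "fingers": 0.1}]'

```text
t: 27.22
tool_pos: [0.5861, 0.0191, 0.0714]
orientation: [1.154, 1.244, -1.154]
force: [0.5, 0.0, -1.6]
opening: 0.0596
```

```bash
python3 st.py 17
```

```text
27.275 [0.586  0.0191 0.0713] [ 0.6004 -0.7607 -1.3159] 0.05989936536241454 [0.9972 0.0746]
```

View pics/s_17.png

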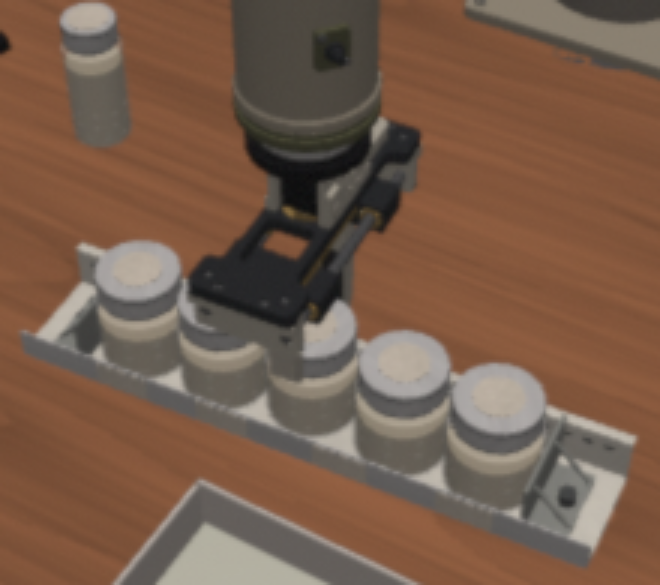

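Request:
play_rows --plan '[{"slide": [0, 0, -0.03], "roll": 0, "fingers": 0.1}, {"slide": [0, 0, -0.03], "roll": 0, "fingers": 0.1}, {"slide": [0, 0, -0.02], "roll": 0, "fingers": 0.1}, {"slide": [0, 0, 0], "roll": 0, "fingers": 0.1}]'

```text
t: 27.78
tool_pos: [0.5862, 0.0191, 0.0692]
orientation: [1.154, 1.244, -1.154]
force: [0.3, 0.1, -0.7]
opening: 0.0596
```

Request:
play_rows --plan '[{"slide": [0, 0, -0.02], "roll": 0, "fingers": 0.1}, {"slide": [0, 0, -0.015], "roll": 0, "fingers": 0.1}]'

```text
t: 28.02
tool_pos: [0.5862, 0.0191, 0.0682]
orientation: [1.154, 1.244, -1.154]
force: [-0.3, -0.1, -0.1]
opening: 0.0598
```

Request:
play_rows --plan '[{"slide": [0, 0, -0.012], "roll": 0, "fingers": 0.1}, {"slide": [0, 0, -0.008], "roll": 0, "fingers": 0.1}]'

```text
t: 28.28
tool_pos: [0.5862, 0.0191, 0.0678]
orientation: [1.154, 1.244, -1.154]
force: [-1.0, 0.7, 2.3]
opening: 0.0596
```

The tub is on the floor: fz went from about -1 to +2.3 N at the expected height. Releasing and lifting away.

Request:
play_rows --plan '[{"slide": [0, 0, 0], "roll": 0, "fingers": 0.36}, {"slide": [0, 0, 0], "roll": 0, "fingers": 0.6}, {"slide": [0, 0, 0], "roll": 0, "fingers": 0.8}, {"slide": [0, 0, 0], "roll": 0, "fingers": 0.8}, {"slide": [0, 0, 0.1], "roll": 0, "fingers": 0.8}, {"slide": [0, 0, 0.4], "roll": 0, "fingers": 0.8}, {"slide": [0, 0, 0.8], "roll": 0, "fingers": 0.8}, {"slide": [0, 0, 1], "roll": 0, "fingers": 0.8}, {"slide": [-0.5, 0, 1], "roll": 0, "fingers": 0.8}, {"slide": [-1, 0, 1], "roll": 0, "fingers": 0.8}, {"slide": [-1, 0, 0.8], "roll": 0, "fingers": 0.8}, {"slide": [-1, 0, 0], "roll": 0, "fingers": 0.8}, {"slide": [-1, 0, 0], "roll": 0, "fingers": 0.8}, {"slide": [-1, 0, 0], "roll": 0, "fingers": 0.8}, {"slide": [0, 0, 0], "roll": 0, "fingers": 0.8}, {"slide": [0, 0, 0], "roll": 0, "fingers": 0.8}]'

```text
t: 30.28
tool_pos: [0.4219, 0.019, 0.2215]
orientation: [1.155, 1.242, -1.153]
force: [-0.7, -0.7, -0.1]
opening: 0.0834
```

```bash
python3 - <<'E'
from h import *
np.set_printoptions(precision=4,suppress=True)
im=robot.read_camera("scene"); cv2.imwrite("pics/scene20.png",im[:,:,::-1]); cv2.imwrite("pics/s20c.png",cv2.resize(im[195:345,215:435,::-1],None,fx=3.6,fy=3.6,interpolation=cv2.INTER_CUBIC))
for d in robot.mark_of("scene","tub1"): print(round(d['p'],2),d['point'],onz("scene",d['point'],.006))
im=robot.read_camera("wrist"); cv2.imwrite("pics/w20.png",im[:,:,::-1])
s=robot.read_state(); print(s['t'],np.array(s['tool_pos']),np.array(s['force']),s['opening'])
E
```

```text
0.88 [379.8, 310.2] [0.5801 0.1573 0.006 ]
0.85 [346.3, 295.2] [0.5797 0.0807 0.006 ]
0.72 [291.9, 275.2] [ 0.5896 -0.0465  0.006 ]
0.67 [266.1, 267.7] [ 0.5995 -0.107   0.006 ]
0.25 [170.9, 238.1] [ 0.6336 -0.3515  0.006 ]
30.425 [0.4217 0.0191 0.2208] [-0.693   0.3139 -0.6403] 0.08345764533902665
```

View pics/scene20.png

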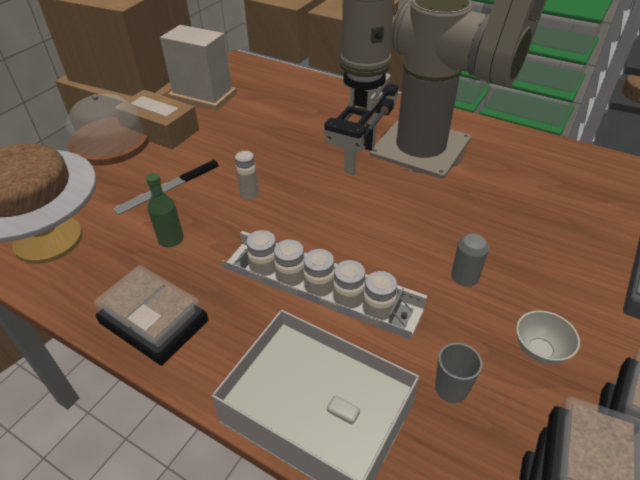

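View pics/s20c.png

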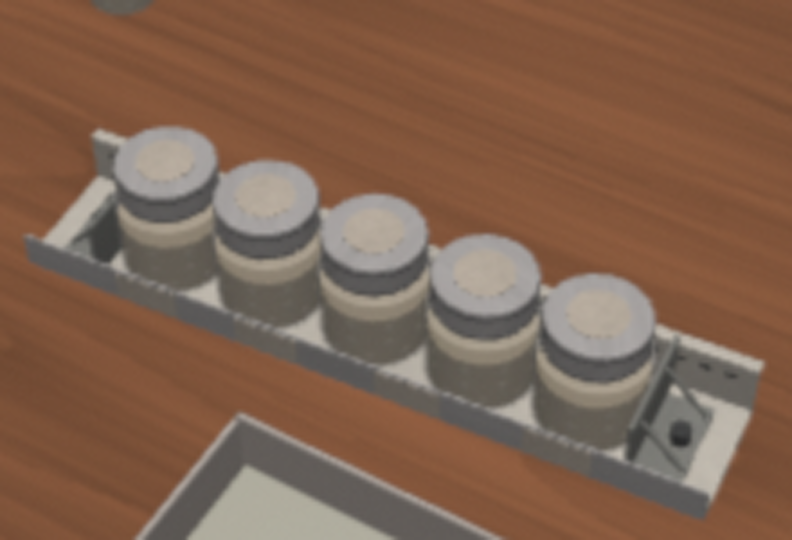

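View pics/w20.png

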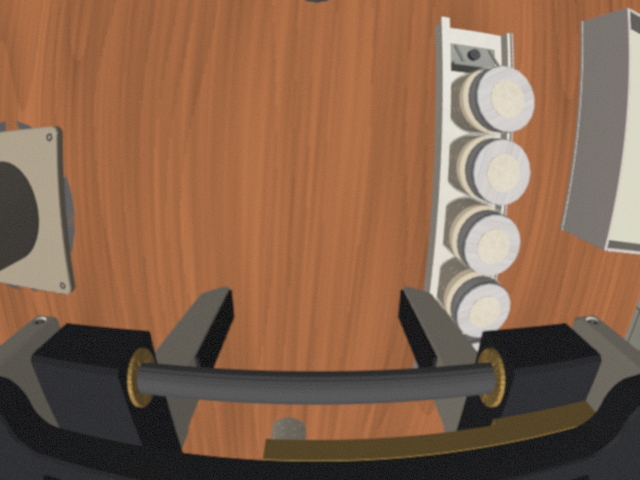

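All five tubs stand upright in one row, with lids in the scene crop at (165,159), (265,195), (374,230), (486,272) and (597,314). The four original lids have not moved since they were pushed to the plates. Nothing else has moved, and the gripper is clear. Handing in.

```bash
python3 -c "
from plant import robot
print(robot.close_job())"
```

```text
the job is handed in; nothing more can be done
None
```

The new tub is in the opening, and all five tubs stand upright in one row on the tray floor. I handed the job in at about 30.4 s of the 69 s allowed.

- **Opening the row:** I pushed each pair of tubs to its end plate with the shut fingers. The plates showed as a force rise while the motion stalled, 7 N at +y and 12 N at -y. The 12 N was higher than I wanted, because I sent one more small step before reading the 8.5 N.
- **Placing the tub:** I centred the new tub between the jaws, gripped it by its metal lid and lowered it. Side forces stayed under about 1 N, which is sensor noise, and it touched the floor at about 2 to 3 N before I released it.
- **Last checks:** the scene and wrist pictures show five level lids. The four original tubs have not moved since they were pushed to the plates. Everything else in view is where it was, and the gripper is clear of it all.
- **What disagreed:**
  - In the last check the network marked only four of the five tubs, missing the middle one, which both pictures show clearly.
  - The opening worked out from touch alone, about 51 mm of travel plus a 15 mm finger, comes to only 66 mm. The scene camera gave about 70 mm, and the tub went in freely.
- **Not checked:** I could not check the tubs for cracks beyond what the pictures show.

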